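Clip the funnel holder onto the filtration rack

ROBOT

A 6-joint arm with a two-finger parallel gripper is mounted at the origin on the work surface. World frame = base frame: x ahead of the robot, y to its left, z up, the work surface at z = 0. Lengths are in m, angles in rad, forces in N, time in s.
With the tool pointing down it reaches from about 0.275 to 0.825 m from the base axis. Payload 5.2 kg.
Tool frame: the origin (TCP) lies midway between the tips of the shut fingers; the grasp point (between the pads) lies 19 mm behind it; z points along the fingers, x is the direction in which the jaws open and shut, and the axes are right-handed (so a half turn about z gives the same grasp; the last joint's range is limited). The gripper opens to 93 mm and grips with 3 to 60 N. Pads are 15 mm wide; open, the fingers measure 128 mm over their backs; the gripper's body (75 mm by 188 mm) begins 65 mm behind the grasp point.
Start: joints at [1.138, 0.259, 1.535, -0, 1.348, -0.203], TCP at [0.125, 0.536, 0.193] pointing down, gripper open.
Joint ranges: [-3.14, 3.14], [-0.91, 2.08], [0.19, 2.58], [-1.22, 4.36], [0.22, 2.71], [-3.12, 3.12]. Speed limits (rad/s): [2.57, 2.57, 3.14, 3.14, 3.14, 3.14].

INTERFACE

Orientations are given as a rotation vector (axis times angle).
In Python, from plant import ctrl, vision gives the robot as it stands.
- The arm moves only by the tool jog_arm, never from a script. Its argument "deltas" is one flat list of numbers, 7 for each row, row after row: the opening, from -1 (shut) to 1 (fully open), then the shift along the tool's x, y, z in mm, then the turn, a rotation vector about the tool's x, y, z in degrees. In form: [gripper, dx, dy, dz, wx, wy, wz, gripper, dx, dy, dz, wx, wy, wz, ...]. A call has 1 to 20 rows; each row shifts and turns the commanded pose from where the row before left it, along the tool's axes as they then stand; what a row does not reach is not made up. A row lasts 1/12 s, in which the tool goes at most 41.7 mm and 7.16 degrees, less where a joint would pass 70% of its speed; a pose out of reach is approached as far as the arm can. A call with a gripper value outside its range is refused whole. The fingers move at their own pace and stop on an object; the grip force is fixed at half the most. Time passes only in rows, so rows that do not move let the fingers close. It gives the time, the measured TCP pose, the force and the opening at its end, in the units of the state.
- ctrl.sense(): the state, without advancing time (a new reading comes with each control period).
- vision.camera(name): name is "scene" or "top"; returns (picture, depth): 420x560x3 uint8, red, green, blue; 420x560 float32, m along the optical axis (not along the pixel's ray), 0 where there is no reading.
- vision.calibration(name): a dict with "fx", "fy", "cx", "cy" (pixels), "k1" (the pictures are not rectified: a ray, as slopes to the right and down, at radius r is drawn at 1 + k1 r^2 times it, then the intrinsics apply), "cam_to_world" (4x4, takes a point from camera to world coordinates). Camera axes: x right, y up, looking along -z (the intrinsics and any distortion apply to the point x, -y, -z); pixel columns grow to the right and rows downward; lengths in m; the calibration is good to about 2 mm. A picture is of the moment at which its call begins. calibration takes no time and is no camera call.
- ctrl.sign_off(): hands the job in, once; it reports no verdict.
The state is a dict: "clock": time; "q": joint angles; "qd": joint speeds; "tau": joint torques, N m; "ee_pos": TCP position; "eef_rot": TCP orientation; "force": force on the tool from outside, world axes, zero at the start; "wrist_torque": the same for the moment, N m; "grip_width": finger opening in m.
Only numpy, scipy, OpenCV 4.12 (cv2) and the standard library are available. Lean on these libraries where they do the work, as an engineer would, in place of code of your own. Each camera call takes 0.05 s, during which the arm holds its last target. There are 200 camera calls.

TASK

Clip the blue funnel holder onto the square bar of the white filtration rack: lower its open underside over the bar at the thin waist with the ring towards the robot, then slide it gently along the bar to the black catch block, until the sprung brass pin has snapped into the notch in its back, and let go of it there. The plastic is brittle, so never press it hard against the rack or the stop, and leave the other things on the bench undisturbed.

Things in the scene. Friction and masses are not known exactly. Their poses are not given: they have to be found in the camera images.
- holder: Loose blue plastic clip, about 160 g, standing on its lips: a C-shaped channel open underneath, 48 mm long (y). Origin: underside, midway between the lips; x across, y along the channel, z up. Lips 4 mm thick, gap 10 mm wide (x -5 to 5). Inside 18 mm wide, z 4 to 20.5 mm; roof z 20.5 to 27. Its back (+x) reaches x = 20.5, has sloping ends and, at y = 0, an upright notch 3 mm deep
- tab (a point): Middle of the blue holder's grip tab, which stands on its roof: 14 mm (holder x) by 20 mm (holder y), z 27 to 65 mm above the holder's underside; this point at x = y = 0, z = 46 mm
- ring (a point): Centre of the blue holder's steel wire ring (56 mm outside, z 0.5 to 6.5 mm), in front of the channel at holder x = -55, z = 3 mm
- rack: White filtration rack, fixed. Origin: bench level, under the middle of the bar; y along the bar, x across it (+x away from the robot), z up. Base plate 350 mm (y), x -90 to 55 mm, 12 mm thick. Steel bar 14 mm square, axis at z = 150 mm (top 157), between posts 18 mm square at y = -165 and 165 mm (top 157). A holder resting on the bar has its origin at z = 136.5 mm
- waist (a point): Top of the bar at the middle of its thin waist (rack x = 0, y = -80, z = 157 mm). The waist is 7 mm wide (x) with a rounded top and runs from rack y = -111 to -49 mm; only there do the holder's lips pass over the bar
- bar_mid (a point): Bar axis at the rack's middle (z = 150 mm). Towards rack +y a black catch block, 18 mm long, top 162 mm, is clamped on the bar. Its rigid stop face, turned to -y, lies anywhere from rack y = 75 to 135 mm: this place is not measured. Behind the bar it carries the pin's housing (x 32 to 56 mm, top 159 mm). A fully home holder touches the stop face, its origin 24 mm before it
- pin (a joint): How far the sprung brass pin is pushed back (m). It points in rack -x at the bar's back, 24 mm before the stop face, z = 148.5 mm, tip 10 mm round. 0 when untouched, 0.006 to 0.010 while a holder's sloping end passes (roughly 3 to 10 N along the bar), about 0.003 when it sits in the notch of a released holder
- spare: Grey holder of the same size and shape, but with a closed underside; not wanted, leave it. Origin and axes as the blue one's
- flask: Conical glass flask, 62 mm wide, 95 mm tall, standing on the rack's base before the bar. Origin: centre of its underside
- beaker: Glass beaker, 68 mm wide, 90 mm tall. Origin: centre of its underside
- amber: Amber bottle, 68 mm wide, 150 mm tall. Origin: centre of its underside
- reagent: White bottle with a red cap, 60 mm wide, 140 mm tall. Origin: centre of its underside
Mind the look-alikes: they are no part of the job. There is more than one size of the holder; the one meant has the size given above.

How it is judged:
On the way, in this order (a step that is already met when the one before it is completed fails the run):
1. the blue holder has been lowered over the bar at the waist, ring towards the robot (z of holder in the frame of rack between 0.131 and 0.1405 m and x of holder in the frame of rack between -0.005 and 0.005 m and y of holder in the frame of rack between -0.1 and -0.06 m and x of ring in the frame of rack below -0.045 m), for 0.1 s.
2. it has been slid along the bar and its flank pushes the sprung pin back by more than 4.8 mm (value of joint pin above 0.0048 m), for 0.02 s.
At the end, for the whole second after the job is handed in: The blue holder hangs on the thick part of the bar by the catch block (origin more than 45 mm to the +y side of the rack's middle, 131 to 141.5 mm above the bench, tilted less than 0.25 rad), the pin sits in its notch (pushed back between 1.5 and 4.8 mm), and it is at rest (value of joint pin between 0.0015 and 0.0048 m and y of holder in the frame of rack above 0.045 m and z of holder in the frame of rack between 0.131 and 0.1415 m and angle between holder's own z axis and vertical below 0.25 rad and linear speed of holder below 0.02 m/s); the robot touches nothing.
It fails at once if the blue holder is pressed against the rack, its catch block or its pin with more than 30 N (contact force between holder and rack above 30 N).
It fails at once if the flask is shifted by more than 20 mm or tipped (distance of flask from where it was at the start of the episode above 0.02 m or angle between flask's own z axis and vertical above 0.3 rad).
It fails at once if the grey holder, the beaker or a bottle is shifted by more than 20 mm (distance of any of spare, beaker, amber, reagent from where it was at the start of the episode above 0.02 m).
It also fails if it takes over 64 s, if anything falls off the work surface, if the arm or the gripper's body presses on something with over 40 N, if the wrist force passes 120 N, or if a joint passes its speed limit or range.

## Working session

There is one attempt and no reset: what is moved stays moved. The work goes in short steps, Python scripts to look and compute and a tool call to move; the robot and the scene stay as the last step left them, time stands still between calls to the robot, and variables do not carry over. Pictures are saved under pics/ and viewed, about 8 in all and at most 12, crops included, and the job is handed in when it is done.

Besides the shell and the picture viewer there is one more tool, called after "Emit:" in YAML: its name, and indented under it one key for each argument. jog_arm: Moves the arm, as the interface text tells. Its arguments: {"type":"object","properties":{"deltas":{"type":"array"}},"required":["deltas"]}

```bash
mkdir -p pics; ls; cat > h.py <<'E'
import numpy as np, cv2
from plant import ctrl, vision
def grab(n):
    im,d=vision.camera(n); return im,d,vision.calibration(n)
def world(d,c):
    h,w=d.shape; u,v=np.meshgrid(np.arange(w),np.arange(h))
    K=np.array([[c['fx'],0,c['cx']],[0,c['fy'],c['cy']],[0,0,1.]])
    p=np.stack([u,v],-1).reshape(-1,1,2).astype(np.float64)
    x=cv2.undistortPoints(p,K,np.array([c['k1'],0,0,0,0.])).reshape(h,w,2)
    P=np.stack([x[...,0]*d,-x[...,1]*d,-d,np.ones_like(d)],-1)
    return (P@np.array(c['cam_to_world']).T)[...,:3]
def project(X,c):
    P=np.linalg.inv(np.array(c['cam_to_world']))@np.r_[X,1]
    a,b=P[0]/-P[2],-P[1]/-P[2]; k=1+c['k1']*(a*a+b*b)
    return c['fx']*a*k+c['cx'],c['fy']*b*k+c['cy']
E
python3 - <<'E'
from h import *
for n in('scene','top'):
    im,d,c=grab(n); cv2.imwrite(f'pics/{n}0.png',im[...,::-1]); np.savez(f'{n}0.npz',im=im,d=d,W=world(d,c))
    print(n,c)
print(ctrl.sense())
E
```

```text
pics
scene {'fx': 546.3466705825928, 'fy': 546.3466705825928, 'cx': 280.3195199955261, 'cy': 200.2978298103608, 'k1': 0.023348113797331402, 'cam_to_world': array([[ 0.81239749, -0.47303672,  0.34094953,  0.92291094],
       [ 0.58305402,  0.6666508 , -0.46435409, -0.60081345],
       [-0.00763774,  0.57603209,  0.8173914 ,  1.1313168 ],
       [ 0.        ,  0.        ,  0.        ,  1.        ]])}
top {'fx': 421.3358766583272, 'fy': 421.3358766583272, 'cx': 281.08225100443263, 'cy': 208.47318845516995, 'k1': -0.10210456883208062, 'cam_to_world': array([[ 0.02526787,  0.98327464, -0.18036774,  0.33429699],
       [-0.99964883,  0.02341132, -0.01241488, -0.00743852],
       [-0.00798459,  0.1806181 ,  0.98352089,  1.05022489],
       [ 0.        ,  0.        ,  0.        ,  1.        ]])}
{'clock': 0.1, 'q': array([ 1.13817905e+00,  2.59266068e-01,  1.53595161e+00,  6.01600097e-06,
        1.34800642e+00, -2.02774922e-01]), 'qd': array([-0.00124335, -0.00227632, -0.0034712 ,  0.0008823 ,  0.00034384,
        0.0008564 ]), 'tau': array([ 1.57846887e-03, -4.38204145e+01, -2.84640241e+01,  7.20988261e-02,
        3.62851121e-02, -5.14896738e-05]), 'ee_pos': array([0.12504006, 0.53505897, 0.1926119 ]), 'eef_rot': array([ 2.46094602e+00,  1.95160342e+00, -2.29108678e-03]), 'force': array([-0.46181371,  0.80162228,  0.50512328]), 'wrist_torque': array([ 0.02835138, -0.01031565, -0.02193   ]), 'grip_width': 0.09281118761807627}
```

View pics/scene0.png

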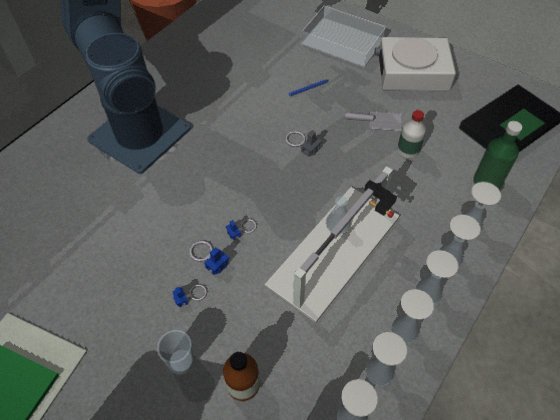

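View pics/top0.png

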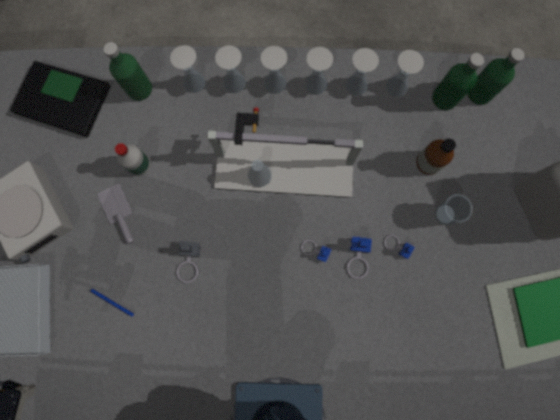

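The scene picture shows three blue holders at (235,230), (217,262) and (182,296), which the top view has at (323,254), (361,244) and (406,250). The grey spare is at (310,143) scene. In the top view the bar runs from (215,135) to (357,142), with the dark waist near (321,142) and the black catch at (247,128). The middle blue one looks largest, so I'll measure it.

```bash
python3 - <<'E'
from h import *
for n in('scene','top'):
    z=np.load(f'{n}0.npz'); im,W=z['im'],z['W']
    hsv=cv2.cvtColor(im,cv2.COLOR_RGB2HSV)
    m=((hsv[...,0]>108)&(hsv[...,0]<130)&(hsv[...,1]>140)&(hsv[...,2]>50)).astype(np.uint8)
    k,l,s,ce=cv2.connectedComponentsWithStats(m)
    for i in range(1,k):
        if s[i,4]<40: continue
        P=W[l==i]; t=P[P[:,2]>P[:,2].max()-.008]
        print(n,ce[i].round(),s[i,4],'zmax',P[:,2].max().round(4),'top mean',t.mean(0).round(4),len(t),'ext',np.ptp(P,axis=0).round(3))
    # bar top
    b=(abs(W[...,2]-.157)<.005)&(W[...,0]>.3)&(W[...,0]<.65)&(abs(W[...,1])<.25)
    P=W[b]; print('bar n',len(P),P.min(0).round(3),P.max(0).round(3))
    for y in np.arange(-.22,.24,.02):
        q=P[abs(P[:,1]-y)<.01]
        if len(q): print(round(y,2),len(q),np.percentile(q[:,0],[0,50,100]).round(4),np.median(q[:,2]).round(4))
im=np.load('scene0.npz')['im'][200:320,150:290]; a=cv2.resize(im,None,fx=4,fy=4,interpolation=cv2.INTER_CUBIC)
a=cv2.convertScaleAbs(a,alpha=1.6)
cv2.imwrite('pics/crop1.png',a[...,::-1])
E
```

```text
scene [307.  87.] 96 zmax 1.1313 top mean [ 0.9229 -0.6008  1.1313] 1 ext [0.674 1.076 1.133]
scene [233. 230.] 162 zmax 0.0467 top mean [ 0.4159 -0.1033  0.0436] 26 ext [0.039 0.03  0.047]
scene [216. 261.] 384 zmax 0.0667 top mean [ 0.4388 -0.1945  0.0627] 54 ext [0.051 0.05  0.068]
scene [179. 296.] 184 zmax 1.1313 top mean [ 0.9229 -0.6008  1.1313] 1 ext [0.524 0.31  1.134]
bar n 117 [ 0.641 -0.176  0.152] [0.65  0.112 0.162]
-0.18 17 [0.6412 0.6455 0.6498] 0.1554
-0.16 34 [0.6414 0.6461 0.6495] 0.156
-0.14 24 [0.6438 0.6472 0.6499] 0.1555
-0.12 19 [0.6449 0.6475 0.6499] 0.1553
-0.04 5 [0.649  0.6491 0.6497] 0.155
-0.02 3 [0.6486 0.6488 0.6498] 0.1535
-0.0 1 [0.6497 0.6497 0.6497] 0.1539
0.1 12 [0.6457 0.6481 0.65  ] 0.1585
0.12 2 [0.6465 0.6474 0.6483] 0.1592
top [361. 244.] 242 zmax 1.0502 top mean [ 0.3343 -0.0074  1.0502] 1 ext [0.121 0.207 1.027]
top [407. 250.] 118 zmax 0.0516 top mean [ 0.4258 -0.3045  0.0481] 26 ext [0.032 0.033 0.039]
top [324. 254.] 110 zmax 0.0536 top mean [ 0.4144 -0.0996  0.0484] 20 ext [0.032 0.027 0.041]
top [112. 302.] 142 zmax 0.0156 top mean [0.2796 0.4188 0.011 ] 129 ext [0.057 0.111 0.012]
bar n 150 [ 0.641 -0.173  0.152] [0.65  0.113 0.162]
-0.18 8 [0.6409 0.6457 0.6499] 0.1573
-0.16 36 [0.6405 0.6454 0.65  ] 0.1575
-0.14 31 [0.6432 0.6468 0.6497] 0.1574
-0.12 25 [0.6451 0.6467 0.6499] 0.157
-0.1 6 [0.6493 0.6497 0.6499] 0.154
-0.08 1 [0.6497 0.6497 0.6497] 0.1597
-0.04 14 [0.648  0.6488 0.6497] 0.1562
-0.02 10 [0.6487 0.6495 0.65  ] 0.1562
-0.0 2 [0.6491 0.6494 0.6497] 0.1554
0.1 14 [0.6452 0.6459 0.6499] 0.1601
0.12 3 [0.6461 0.6462 0.6479] 0.1575
```

View pics/crop1.png

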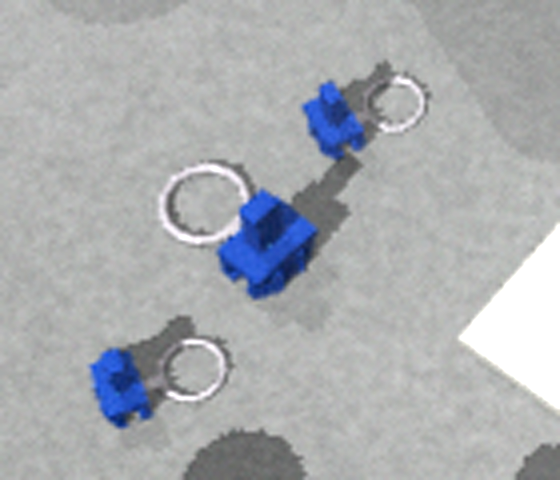

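The middle one is at crop (265,245), scene (217,262). Its top is 65 mm up and its ring is large, while the other two are only about 45–50 mm tall, so this is the target. The ring faces the robot side. Next I need its precise pose and the rack's.

```bash
cat >> h.py <<'E'
def onplane(uv,z,c):
    K=np.array([[c['fx'],0,c['cx']],[0,c['fy'],c['cy']],[0,0,1.]])
    x=cv2.undistortPoints(np.array(uv,float).reshape(-1,1,2),K,np.array([c['k1'],0,0,0,0.])).reshape(-1,2)
    T=np.array(c['cam_to_world']); r=np.c_[x[:,0],-x[:,1],-np.ones(len(x))]@T[:3,:3].T
    return T[:3,3]+r*((z-T[2,3])/r[:,2])[:,None]
E
python3 - <<'E'
from h import *
for n,roi in(('scene',(185,236,222,268)),('top',(340,252,378,284))):
    z=np.load(f'{n}0.npz'); im,d,W=z['im'],z['d'],z['W'].copy(); c=vision.calibration(n); W[d<=0]=9
    print('==',n)
    # holder
    hsv=cv2.cvtColor(im,cv2.COLOR_RGB2HSV)
    m=(hsv[...,0]>108)&(hsv[...,0]<130)&(hsv[...,1]>140)&(hsv[...,2]>50)&(abs(W[...,1]+.195)<.05)&(abs(W[...,0]-.44)<.06)
    P=W[m]
    for lo,hi in((.055,.07),(.02,.031)):
        q=P[(P[:,2]>lo)&(P[:,2]<hi)]; r=cv2.minAreaRect((q[:,:2]*1000).astype(np.float32)); print('z',lo,hi,len(q),'mean',q.mean(0).round(4),'rect',np.round(r[0],1),np.round(r[1],1),round(r[2],1))
    # ring: bright unsaturated
    u0,v0,u1,v1=roi; g=im.max(2)[v0:v1,u0:u1].astype(int); sat=hsv[v0:v1,u0:u1,1]
    mm=(g>np.median(g)*1.35)&(sat<90); ys,xs=np.nonzero(mm)
    R=onplane(np.c_[xs+u0,ys+v0],.0045,c)[:,:2]
    A=np.c_[2*R,np.ones(len(R))]; s=np.linalg.lstsq(A,(R**2).sum(1),rcond=None)[0]
    print('ring',len(R),s[:2].round(4),'rad',np.sqrt(s[2]+s[0]**2+s[1]**2).round(4))
    # bar
    b=(abs(W[...,2]-.157)<.007)&(abs(W[...,0]-.65)<.03)&(abs(W[...,1])<.22); Q=W[b]
    print('bar',len(Q),Q.min(0).round(4),Q.max(0).round(4))
    for y in np.arange(-.2,.2,.02):
        q=Q[abs(Q[:,1]-y)<.01]
        if len(q)>2: print(round(y,2),len(q),np.percentile(q[:,0],[5,50,95]).round(4),q[:,2].mean().round(4))
    # base plate
    b=(abs(W[...,2]-.012)<.006)&(hsv[...,2]>150)&(hsv[...,1]<60)&(W[...,0]>.5)&(W[...,0]<.75)&(abs(W[...,1])<.25)
    Q=W[b]; r=cv2.minAreaRect((Q[:,:2]*1000).astype(np.float32)); print('plate',len(Q),r,Q[:,2].mean())
E
```

```text
== scene
z 0.055 0.07 61 mean [ 0.4393 -0.1945  0.0621] rect [ 439.  -193.8] [17.  19.5] 4.5
z 0.02 0.031 207 mean [ 0.4435 -0.197   0.0252] rect [ 439.2 -194.1] [50.3 36.8] 89.4
ring 34 [ 0.3823 -0.1886] rad 0.0245
bar 981 [ 0.6412 -0.1772  0.1501] [0.6799 0.174  0.164 ]
-0.18 36 [0.6421 0.6503 0.6583] 0.1548
-0.16 79 [0.6422 0.6507 0.6582] 0.1554
-0.14 66 [0.6451 0.6521 0.6579] 0.1555
-0.12 59 [0.6457 0.6521 0.6589] 0.1555
-0.1 33 [0.6506 0.6544 0.657 ] 0.1544
-0.08 30 [0.6512 0.6547 0.6576] 0.1541
-0.06 33 [0.6518 0.6559 0.6593] 0.1545
-0.04 61 [0.6496 0.6566 0.6633] 0.1552
-0.02 60 [0.6502 0.6577 0.6638] 0.1545
-0.0 56 [0.6513 0.6577 0.6643] 0.155
0.02 56 [0.6523 0.6589 0.6655] 0.1551
0.04 50 [0.6526 0.6589 0.6658] 0.155
0.06 57 [0.6538 0.6615 0.6774] 0.1544
0.08 48 [0.6544 0.6617 0.6683] 0.1547
0.1 112 [0.6474 0.6615 0.6786] 0.1582
0.12 36 [0.6508 0.661  0.6697] 0.1557
0.14 46 [0.6576 0.6642 0.6703] 0.155
0.16 59 [0.6569 0.6654 0.6734] 0.1552
0.18 4 [0.656  0.6602 0.6637] 0.1525
plate 4914 ((639.1876220703125, -2.9547271728515625), (348.5428771972656, 144.6698760986328), 87.6080
[... 310 characters left out ...]
onplane
    x=cv2.undistortPoints(np.array(uv,float).reshape(-1,1,2),K,np.array([c['k1'],0,0,0,0.])).reshape(-1,2)
      ~~~~~~~~~~~~~~~~~~~^^^^^^^^^^^^^^^^^^^^^^^^^^^^^^^^^^^^^^^^^^^^^^^^^^^^^^^^^^^^^^^^^^^
cv2.error: OpenCV(4.12.0) /io/opencv/modules/calib3d/src/undistort.dispatch.cpp:347: error: (-215:Assertion failed) CV_IS_MAT(_src) && CV_IS_MAT(_dst) && (_src->rows == 1 || _src->cols == 1) && (_dst->rows == 1 || _dst->cols == 1) && _src->cols + _src->rows - 1 == _dst->rows + _dst->cols - 1 && (CV_MAT_TYPE(_src->type) == CV_32FC2 || CV_MAT_TYPE(_src->type) == CV_64FC2) && (CV_MAT_TYPE(_dst->type) == CV_32FC2 || CV_MAT_TYPE(_dst->type) == CV_64FC2) in function 'cvUndistortPointsInternal'
```

```bash
python3 - <<'E'
from h import *
n='top'
z=np.load(f'{n}0.npz'); im,d,W=z['im'],z['d'],z['W'].copy(); c=vision.calibration(n); W[d<=0]=9
hsv=cv2.cvtColor(im,cv2.COLOR_RGB2HSV)
# ring with local threshold
u0,v0,u1,v1=343,254,373,282
g=im.max(2)[v0:v1,u0:u1].astype(float); print(np.percentile(g,[5,25,50,75,90,98]))
mm=(g>np.median(g)+15)&(hsv[v0:v1,u0:u1,1]<90); ys,xs=np.nonzero(mm)
R=onplane(np.c_[xs+u0,ys+v0],.0045,c)[:,:2]
A=np.c_[2*R,np.ones(len(R))]; s=np.linalg.lstsq(A,(R**2).sum(1),rcond=None)[0]
print('ring',len(R),s[:2].round(4),'rad',np.sqrt(s[2]+s[0]**2+s[1]**2).round(4))
b=(abs(W[...,2]-.157)<.007)&(abs(W[...,0]-.65)<.03)&(abs(W[...,1])<.22); Q=W[b]
print('bar',len(Q),Q.min(0).round(4),Q.max(0).round(4))
for y in np.arange(-.2,.2,.02):
    q=Q[abs(Q[:,1]-y)<.01]
    if len(q)>2: print(round(y,2),len(q),np.percentile(q[:,0],[5,50,95]).round(4),q[:,2].mean().round(4))
b=(abs(W[...,2]-.012)<.006)&(hsv[...,1]<60)&(W[...,0]>.54)&(W[...,0]<.72)&(abs(W[...,1])<.2)&(im.max(2)>130)
Q=W[b]; r=cv2.minAreaRect((Q[:,:2]*1000).astype(np.float32)); print('plate',len(Q),r,Q[:,2].mean(),'bench z',np.median(W[230:300,200:300,2]))
# catch block: dark points high
for n in('scene','top'):
    z=np.load(f'{n}0.npz'); im,d,W=z['im'],z['d'],z['W']
    k=(d>0)&(im.max(2)<70)&(W[...,2]>.14)&(W[...,2]<.175)&(abs(W[...,0]-.67)<.06)&(abs(W[...,1]-.1)<.08)
    Q=W[k]; 
    for x in np.arange(.63,.74,.01):
        q=Q[abs(Q[:,0]-x)<.005]
        if len(q): print(n,'dark x',round(x,2),len(q),'y',np.percentile(q[:,1],[0,5,95,100]).round(4),'z',np.percentile(q[:,2],[5,50,95]).round(4))
    wl=(d>0)&(W[...,2]>.14)&(abs(W[...,0]-.655)<.02)&(W[...,1]>-.15)&(W[...,1]<-.02)
    v=im.max(2)
    for y in np.arange(-.14,-.02,.008):
        s_=wl&(abs(W[...,1]-y)<.004); print(round(y,3),s_.sum(),np.median(v[s_]) if s_.any() else '',end=' | ')
    print()
E
```

```text
[ 74.  89.  92.  95. 102. 109.]
ring 26 [ 0.387  -0.1886] rad 0.0249
bar 1092 [ 0.6405 -0.1729  0.15  ] [0.6798 0.1726 0.164 ]
-0.18 15 [0.6428 0.6499 0.6578] 0.1577
-0.16 72 [0.6412 0.6499 0.6583] 0.1573
-0.14 67 [0.6443 0.6504 0.6583] 0.1573
-0.12 62 [0.6452 0.6508 0.6589] 0.1568
-0.1 32 [0.6496 0.6517 0.6557] 0.1565
-0.08 31 [0.6501 0.6527 0.6554] 0.1569
-0.06 33 [0.651  0.6536 0.6572] 0.1564
-0.04 61 [0.6486 0.6539 0.6616] 0.1574
-0.02 66 [0.6491 0.6556 0.6629] 0.1573
-0.0 63 [0.6502 0.6559 0.6629] 0.1573
0.02 63 [0.6511 0.657  0.6641] 0.1576
0.04 65 [0.6519 0.6574 0.6655] 0.1571
0.06 72 [0.6527 0.6592 0.6769] 0.1569
0.08 69 [0.6537 0.6607 0.6744] 0.1572
0.1 102 [0.6458 0.6575 0.6748] 0.1602
0.12 73 [0.6486 0.6606 0.67  ] 0.1581
0.14 62 [0.6564 0.6623 0.6694] 0.1575
0.16 72 [0.6558 0.6638 0.6726] 0.1576
0.18 12 [0.6562 0.6651 0.6719] 0.157
plate 4148 ((632.6541137695312, -0.1038665771484375), (346.1224060058594, 127.47621154785156), 87.6641616821289) 0.012680859328379413 bench z 0.000861618272442688
scene dark x 0.65 38 y [0.0918 0.0932 0.1106 0.1122] z [0.1463 0.1591 0.1613]
sce
[... 967 characters left out ...]
0.67 42 y [0.0937 0.0952 0.1133 0.1137] z [0.1576 0.1636 0.1742]
top dark x 0.68 24 y [0.0939 0.0939 0.1115 0.1117] z [0.1577 0.163  0.1743]
top dark x 0.69 78 y [0.0612 0.0631 0.1096 0.1117] z [0.1451 0.1593 0.1639]
top dark x 0.7 96 y [0.0609 0.0612 0.1079 0.1107] z [0.1566 0.1603 0.1636]
top dark x 0.71 85 y [0.0611 0.0634 0.1086 0.1114] z [0.1573 0.1593 0.1621]
top dark x 0.72 9 y [0.0713 0.0723 0.1016 0.1025] z [0.1488 0.1585 0.1594]
-0.14 33 108.0 | -0.132 28 109.0 | -0.124 28 111.0 | -0.116 31 103.0 | -0.108 16 69.0 | -0.1 18 60.5 | -0.092 18 60.5 | -0.084 17 59.0 | -0.076 16 56.5 | -0.068 15 64.0 | -0.06 19 59.0 | -0.052 16 77.5 | -0.044 31 108.0 | -0.036 32 115.5 | -0.028 26 112.0 |
```

Both cameras agree on the layout to within about 4 mm:
- **Holder:** about (0.438, -0.192), yaw about -4°. The tab top at 65 mm matches its spec.
- **Rack:** yaw -2.5°, waist near (0.6535, -0.081), stop face at world y of about 0.0935.

I'll turn in place and then travel at z 0.193 to above the holder.

Emit:
jog_arm:
  deltas: [1,0,0,0,0,0,6.25,1,0,0,0,0,0,6.25,1,0,0,0,0,0,6.25,1,0,0,0,0,0,6.25,1,0,0,0,0,0,6.25,1,0,0,0,0,0,6.25,1,0,0,0,0,0,6.25,1,0,0,0,0,0,6.25,1,0,0,0,0,0,6.25,1,0,0,0,0,0,6.25,1,0,0,0,0,0,6.25,1,0,0,0,0,0,6.25,1,0,0,0,0,0,6.25,1,0,0,0,0,0,0]

```text
clock: 1.27
ee_pos: [0.1251, 0.5352, 0.1929]
eef_rot: [3.138, -0.127, -0.001]
force: [0.6, 0.0, 0.5]
grip_width: 0.093
```

Emit:
jog_arm:
  deltas: [1,18.3,35.1,0,0,0,0,1,18.3,35.1,0,0,0,0,1,18.3,35.1,0,0,0,0,1,18.3,35.1,0,0,0,0,1,18.3,35.1,0,0,0,0,1,18.3,35.1,0,0,0,0,1,18.3,35.1,0,0,0,0,1,18.3,35.1,0,0,0,0,1,18.3,35.1,0,0,0,0,1,18.3,35.1,0,0,0,0,1,18.3,35.1,0,0,0,0,1,18.3,35.1,0,0,0,0,1,18.3,35.1,0,0,0,0,1,18.3,35.1,0,0,0,0,1,18.3,35.1,0,0,0,0,1,18.3,35.1,0,0,0,0,1,18.3,35.1,0,0,0,0,1,18.3,35.1,0,0,0,0,1,18.3,35.1,0,0,0,0,1,18.3,35.1,0,0,0,0]

```text
clock: 2.93
ee_pos: [0.4363, -0.1946, 0.1931]
eef_rot: [-3.139, 0.116, 0.0]
force: [0.6, 0.0, 0.1]
grip_width: 0.093
```

Emit:
jog_arm:
  deltas: [1,0,0,0,0,0,0,1,0,0,0,0,0,0]

```text
clock: 3.1
ee_pos: [0.4361, -0.1941, 0.1925]
eef_rot: [-3.138, 0.121, 0.002]
force: [-0.8, 0.3, 0.4]
grip_width: 0.0929
```

Emit:
jog_arm:
  deltas: [1,2,-2,20,0,0,0,1,0,0,25,0,0,0,1,0,0,25,0,0,0,1,0,0,25,0,0,0,1,0,0,25,0,0,0,1,0,0,20,0,0,0,1,0,0,12,0,0,0,1,0,0,7.5,0,0,0,1,0,0,0,0,0,0,-1,0,0,0,0,0,0,-1,0,0,0,0,0,0,-1,0,0,0,0,0,0,-1,0,0,0,0,0,0,-1,0,0,0,0,0,0,-1,0,0,0,0,0,0,-1,0,0,0,0,0,0,-1,0,0,0,0,0,0,-1,0,0,0,0,0,0]

```text
clock: 4.6
ee_pos: [0.4383, -0.1908, 0.0339]
eef_rot: [3.139, -0.121, 0.0]
force: [-0.5, 0.4, -0.5]
grip_width: 0.0375
```

Emit:
jog_arm:
  deltas: [-1,0,0,0,0,0,0,-1,0,0,0,0,0,0,-1,0,0,0,0,0,0,-1,0,0,0,0,0,0,-1,0,0,0,0,0,0,-1,0,0,0,0,0,0]

```text
clock: 5.1
ee_pos: [0.4382, -0.1907, 0.0338]
eef_rot: [-3.139, 0.121, 0.0]
force: [0.2, 0.2, -0.3]
grip_width: 0.0139
```

Emit:
jog_arm:
  deltas: [-1,0,0,-8,0,0,0,-1,0,0,-15,0,0,0,-1,0,0,-20,0,0,0,-1,0,0,-20,0,0,0,-1,0,0,-20,0,0,0,-1,0,0,-20,0,0,0,-1,0,0,-20,0,0,0,-1,0,0,-20,0,0,0,-1,0,0,-20,0,0,0,-1,0,0,-15,0,0,0,-1,0,0,-8,0,0,0]

```text
clock: 6.02
ee_pos: [0.4389, -0.1911, 0.2224]
eef_rot: [3.137, -0.121, 0.004]
force: [1.4, -0.3, -1.6]
grip_width: 0.0136
```

Emit:
jog_arm:
  deltas: [-1,10.2,-6.6,0,0,0,0,-1,20,-12,0,0,0,0,-1,20,-12,0,0,0,0,-1,20,-12,0,0,0,0,-1,20,-12,0,0,0,0,-1,20,-12,0,0,0,0,-1,20,-12,0,0,0,0,-1,20,-12,0,0,0,0,-1,20,-12,0,0,0,0,-1,20,-12,0,0,0,0,-1,16,-11.6,0,0,0,0,-1,0,0,0,0,0,-1.9,-1,0,0,0,0,0,0,-1,0,0,0,0,0,0,-1,0,0,0,0,0,0]

```text
clock: 7.27
ee_pos: [0.6531, -0.0805, 0.2189]
eef_rot: [-3.14, 0.07, 0.003]
force: [-0.3, -0.3, -1.3]
grip_width: 0.0137
```

```bash
python3 - <<'E'
from h import *
s=ctrl.sense(); print(s['ee_pos'],s['eef_rot'],s['force'],s['grip_width'])
for n in('scene','top'):
    im,d,c=grab(n); W=world(d,c); np.savez(f'{n}1.npz',im=im,d=d,W=W); W[d<=0]=9
    u,v=map(int,project([.65,-.06,.19],c)); a=im[v-60:v+60,u-80:u+80]
    cv2.imwrite(f'pics/{n}1.png',cv2.convertScaleAbs(cv2.resize(a,None,fx=5,fy=5,interpolation=cv2.INTER_CUBIC),alpha=1.5)[...,::-1]); print(n,u-80,v-60)
    hsv=cv2.cvtColor(im,cv2.COLOR_RGB2HSV)
    m=(hsv[...,0]>108)&(hsv[...,0]<130)&(hsv[...,1]>140)&(hsv[...,2]>40)&(abs(W[...,0]-.65)<.06)&(W[...,2]>.15)
    P=W[m]; print(n,len(P),P.min(0).round(4),P.max(0).round(4))
    R=s['ee_pos'][2]-.034
    q=P[abs(P[:,2]-R-.027)<.006]; r=cv2.minAreaRect((q[:,:2]*1000).astype(np.float32)); print('roof',len(q),q.mean(0).round(4),r)
E
```

```text
[ 0.65306267 -0.08050918  0.21891408] [-3.14040523e+00  7.03531499e-02  2.59999594e-03] [-0.33501179 -0.25785576 -1.25028971] 0.013705165832716642
scene 249 166
scene 392 [ 0.6365 -0.1088  0.185 ] [ 0.6735 -0.0598  0.2532]
roof 232 [ 0.6575 -0.0909  0.2107] ((653.9658203125, -84.22352600097656), (48.8075065612793, 34.23295974731445), 87.22455596923828)
top 232 76Traceback (most recent call last):
  File "<stdin>", line 9, in <module>
    return umr_minimum(a, axis, None, out, keepdims, initial, where)
ValueError: zero-size array to reduction operation minimum which has no identity
```

View pics/scene1.png

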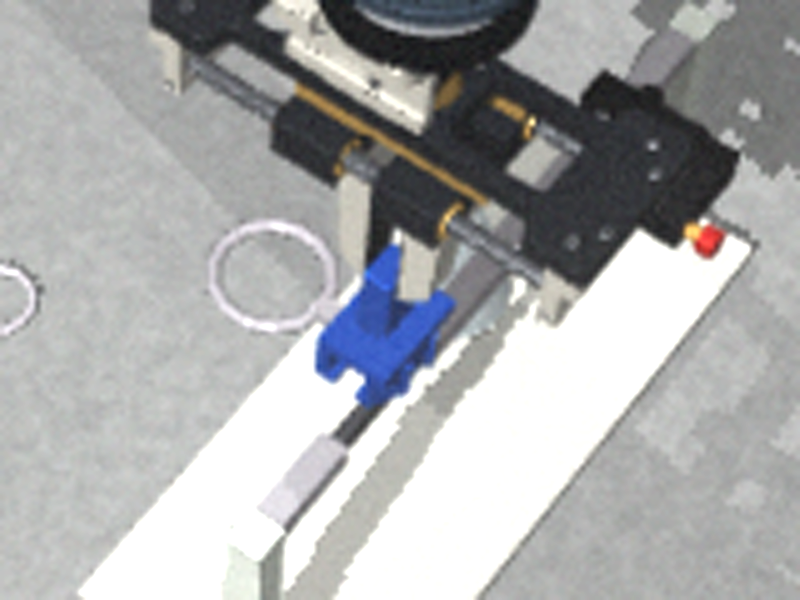

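The picture shows the holder held level with the ring towards the robot, at crop (380,330), above the dark waist at (360,420). The fit clearance is only ±1.5 mm, so I'll calibrate each camera's x bias from the ring: its centre must lie 55 mm in front of the TCP. Then I'll rectify the bar's top plane.

```bash
cat > m.py <<'E'
from h import *
s=ctrl.sense(); T=s['ee_pos']; ps=-2.5*np.pi/180
ex=np.array([np.cos(ps),np.sin(ps)]); ey=np.array([-np.sin(ps),np.cos(ps)])
def rect(im,c,o,xs,ys,z):
    uv=np.array([[project([*(o+x*ex+y*ey),z],c) for x in xs] for y in ys],np.float32)
    return cv2.remap(im,uv[...,0],uv[...,1],cv2.INTER_LINEAR)
E
python3 - <<'E'
from m import *
o=T[:2]; print(T)
tiles=[]
for n in('scene','top'):
    c=vision.calibration(n); im1=np.load(f'{n}1.npz')['im']; im0=np.load(f'{n}0.npz')['im']
    x=np.arange(-95,-20,.5)/1000; y=np.arange(-40,40,.5)/1000
    r=rect(im1,c,o,x,y,T[2]-.0338+.0035); cv2.imwrite(f'{n}_ring.png',r)
    tiles.append(cv2.resize(r,(390,390)))
    x=np.arange(-16,17,1)/1000
    for a,b in((-.055,-.035),(-.02,.02),(.05,.075)):
        p=rect(im0,c,o,x,np.arange(a,b,.002),.157).mean(0); print(n,a,'g',p[:,1].round().astype(int).tolist())
cv2.imwrite('pics/ringrect.png',cv2.convertScaleAbs(np.hstack(tiles),alpha=1.5)[...,::-1])
E
```

```text
[ 0.65311956 -0.08095183  0.21968103]
scene -0.055 g [177, 177, 177, 177, 178, 178, 177, 176, 172, 164, 151, 142, 137, 137, 137, 136, 137, 137, 137, 137, 136, 134, 126, 111, 91, 80, 88, 113, 144, 168, 175, 176, 176]
scene -0.02 g [177, 177, 176, 176, 176, 177, 176, 176, 176, 176, 176, 174, 168, 151, 118, 84, 66, 62, 60, 56, 50, 46, 51, 72, 107, 144, 168, 175, 176, 175, 171, 162, 148]
scene 0.05 g [120, 120, 120, 120, 120, 120, 120, 121, 122, 125, 130, 134, 136, 136, 136, 136, 136, 137, 137, 137, 136, 134, 128, 115, 95, 77, 72, 77, 87, 95, 98, 99, 100]
top -0.055 g [136, 134, 130, 124, 115, 104, 94, 85, 81, 82, 87, 94, 101, 106, 109, 110, 111, 111, 111, 111, 110, 109, 108, 106, 103, 100, 97, 95, 95, 94, 93, 92, 93]
top -0.02 g [140, 139, 139, 138, 136, 133, 126, 117, 105, 90, 74, 61, 51, 47, 48, 50, 54, 59, 65, 70, 77, 83, 88, 91, 93, 94, 94, 94, 94, 94, 94, 94, 94]
top 0.05 g [138, 135, 131, 124, 116, 104, 93, 84, 82, 84, 91, 99, 106, 110, 113, 114, 115, 115, 115, 115, 114, 112, 110, 107, 104, 101, 98, 96, 95, 95, 95, 94, 95]
```

View pics/ringrect.png

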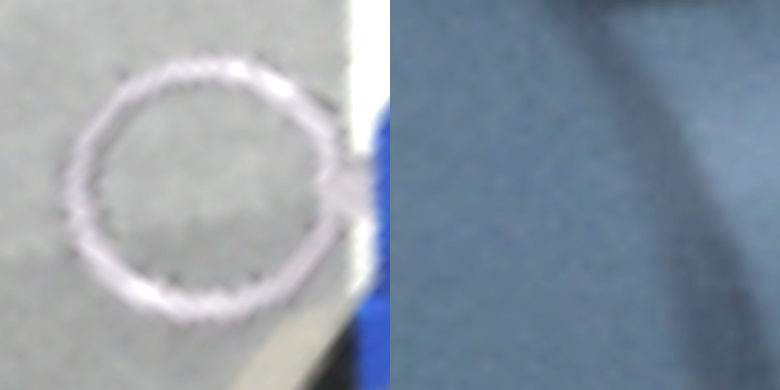

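Only the scene camera sees the ring; the arm blocks the top one. The rectified tile puts the ring centre at -55.5 mm against the expected -55, a bias of about -0.5 mm. The bar top centre reads +0.45 mm from the TCP, so the bar is really about +1 mm away. The yaw agrees at both ends of the bar. I'll shift +1 mm in x and +2 mm along the bar, then start lowering.

Emit:
jog_arm:
  deltas: [-1,1,-2,4,0,0,0,-1,0,0,8,0,0,0,-1,0,0,8,0,0,0,-1,0,0,4,0,0,0,-1,0,0,1,0,0,0,-1,0,0,1,0,0,0,-1,0,0,1,0,0,0,-1,0,0,1,0,0,0,-1,0,0,1,0,0,0,-1,0,0,0,0,0,0,-1,0,0,0,0,0,0]

```text
clock: 8.28
ee_pos: [0.6547, -0.0788, 0.1909]
eef_rot: [3.141, -0.069, 0.0]
force: [-0.6, 0.2, -1.9]
grip_width: 0.0136
```

```bash
python3 - <<'E'
from m import *
for i in range(3):
    im,d,c=grab('scene'); s=ctrl.sense(); print(s['ee_pos'].round(4),s['force'].round(1))
u,v=map(int,project([.65,-.09,.165],c)); a=im[v-38:v+38,u-50:u+50]
cv2.imwrite('pics/s2.png',cv2.convertScaleAbs(cv2.resize(a,None,fx=8,fy=7.8,interpolation=cv2.INTER_CUBIC),alpha=1.5)[...,::-1])
E
```

```text
[ 0.6547 -0.0788  0.191 ] [ 0.3  0.8 -1.5]
[ 0.6547 -0.0788  0.191 ] [-0.2  0.  -1.7]
[ 0.6547 -0.0788  0.191 ] [ 0.3 -0.4 -2.6]
```

View pics/s2.png

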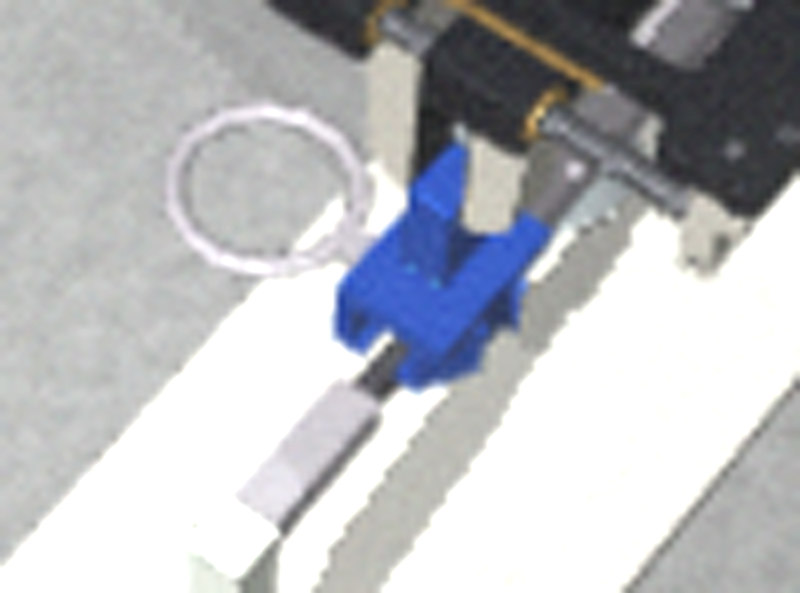

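```bash
python3 - <<'E'
from m import *
im,d,c=grab('scene'); o=T[:2]; o=np.array([.6547,-.0788])
x=np.arange(-20,20,.25)/1000; y=np.arange(10,-50,-.25)/1000
r=rect(im,c,o,x,y,.157); r=cv2.convertScaleAbs(cv2.resize(r,None,fx=3.2,fy=2.4,interpolation=cv2.INTER_NEAREST),alpha=1.5)
for k in range(0,160,20): cv2.line(r,(int(k*3.2),0),(int(k*3.2),576),(255,255,0) if k!=80 else (255,0,0),1)
for k in range(0,240,40): cv2.putText(r,str(int(10-k*.25)),(0,int(k*2.4)+12),0,.4,(255,0,0),1)
cv2.imwrite('pics/rect2.png',r[...,::-1])
E
```

```text
(no output)
```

View pics/rect2.png

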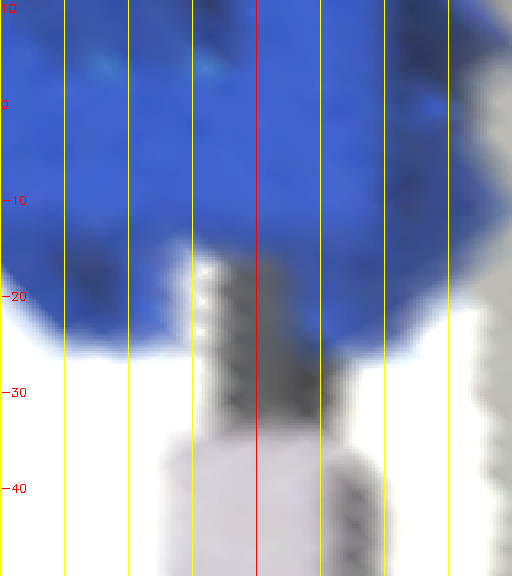

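The rectified view (12.8 px/mm, TCP at column 256) shows the gap between the lips centred at about 0 mm. The thick bar is centred at about -0.5 mm and the waist at about 0. The holder is within about 1 mm of the waist's middle along the bar. I'll shift -0.4 mm and lower slowly.

Emit:
jog_arm:
  deltas: [-1,-0.4,0,0,0,0,0,-1,0,0,1,0,0,0,-1,0,0,1,0,0,0,-1,0,0,1,0,0,0,-1,0,0,1,0,0,0,-1,0,0,1,0,0,0,-1,0,0,0,0,0,0]

```text
clock: 9.07
ee_pos: [0.6541, -0.0787, 0.1855]
eef_rot: [-3.141, 0.069, 0.001]
force: [-0.1, -0.4, -1.4]
grip_width: 0.0137
```

No contact with the lips 5 mm below the bar top. Lowering on.

Emit:
jog_arm:
  deltas: [-1,0,0,1,0,0,0,-1,0,0,1.5,0,0,0,-1,0,0,1.5,0,0,0,-1,0,0,1.5,0,0,0,-1,0,0,1.5,0,0,0,-1,0,0,1.5,0,0,0,-1,0,0,1.5,0,0,0,-1,0,0,1.5,0,0,0,-1,0,0,1,0,0,0,-1,0,0,1,0,0,0,-1,0,0,0.5,0,0,0,-1,0,0,0,0,0,0,-1,0,0,0,0,0,0,-1,0,0,0,0,0,0]

```text
clock: 10.23
ee_pos: [0.6543, -0.0788, 0.172]
eef_rot: [3.141, -0.069, 0.0]
force: [0.0, 0.3, -1.7]
grip_width: 0.0132
```

Emit:
jog_arm:
  deltas: [-1,0,0,0.4,0,0,0,-1,0,-1,0,0,0,0,-1,0,-2,0,0,0,0,-1,0,-2,0,0,0,0,-1,0,-2,0,0,0,0,-1,0,-2,0,0,0,0,-1,0,-2,0,0,0,0,-1,0,-2,0,0,0,0,-1,0,-2,0,0,0,0,-1,0,0,0,0,0,0]

```text
clock: 11.07
ee_pos: [0.6549, -0.0633, 0.1715]
eef_rot: [-3.141, 0.068, -0.0]
force: [0.4, -0.4, -1.9]
grip_width: 0.0134
```

Emit:
jog_arm:
  deltas: [-1,0,-3,0,0,0,0,-1,0,-5,0,0,0,0,-1,0,-5,0,0,0,0,-1,0,-5,0,0,0,0,-1,0,-5,0,0,0,0,-1,0,-5,0,0,0,0,-1,0,-5,0,0,0,0,-1,0,-5,0,0,0,0,-1,0,-5,0,0,0,0,-1,0,-5,0,0,0,0,-1,0,0,0,0,0,0,-1,0,0,0,0,0,0]

```text
clock: 12.07
ee_pos: [0.657, -0.0155, 0.1715]
eef_rot: [3.141, -0.068, 0.0]
force: [0.2, 0.6, -1.9]
grip_width: 0.0134
```

Emit:
jog_arm:
  deltas: [-1,0,-4,0,0,0,0,-1,0,-5,0,0,0,0,-1,0,-5,0,0,0,0,-1,0,-5,0,0,0,0,-1,0,-5,0,0,0,0,-1,0,-5,0,0,0,0,-1,0,-5,0,0,0,0,-1,0,-5,0,0,0,0,-1,0,-5,0,0,0,0,-1,0,-3,0,0,0,0,-1,0,0,0,0,0,0,-1,0,0,0,0,0,0]

```text
clock: 13.07
ee_pos: [0.6591, 0.0313, 0.1714]
eef_rot: [3.141, -0.068, -0.0]
force: [-0.2, 0.2, -1.4]
grip_width: 0.0135
```

Emit:
jog_arm:
  deltas: [-1,0,-1,0,0,0,0,-1,0,-1.5,0,0,0,0,-1,0,-1.5,0,0,0,0,-1,0,-1.5,0,0,0,0,-1,0,-1.5,0,0,0,0,-1,0,-1.5,0,0,0,0,-1,0,-1.5,0,0,0,0,-1,0,0,0,0,0,0]

```text
clock: 13.73
ee_pos: [0.6595, 0.0415, 0.1715]
eef_rot: [-3.141, 0.069, -0.0]
force: [-1.0, 0.0, -1.9]
grip_width: 0.0133
```

Emit:
jog_arm:
  deltas: [-1,0,-1,0,0,0,0,-1,0,-1,0,0,0,0,-1,0,-1,0,0,0,0,-1,0,-1,0,0,0,0,-1,0,0,0,0,0,0]

```text
clock: 14.15
ee_pos: [0.6597, 0.0453, 0.1715]
eef_rot: [-3.141, 0.069, 0.0]
force: [0.0, 0.0, -2.5]
grip_width: 0.0133
```

Emit:
jog_arm:
  deltas: [-1,0,-1,0,0,0,0,-1,0,-1,0,0,0,0,-1,0,-1,0,0,0,0,-1,0,-1,0,0,0,0,-1,0,0,0,0,0,0]

```text
clock: 14.57
ee_pos: [0.6597, 0.0491, 0.1714]
eef_rot: [3.141, -0.069, -0.001]
force: [-0.1, 0.0, -1.6]
grip_width: 0.0138
```

Emit:
jog_arm:
  deltas: [-1,0,-1,0,0,0,0,-1,0,-1,0,0,0,0,-1,0,-1,0,0,0,0,-1,0,-1,0,0,0,0,-1,0,0,0,0,0,0]

```text
clock: 14.98
ee_pos: [0.6598, 0.0531, 0.1714]
eef_rot: [3.141, -0.069, -0.001]
force: [-0.8, -0.7, -2.2]
grip_width: 0.0135
```

Emit:
jog_arm:
  deltas: [-1,0,-1,0,0,0,0,-1,0,-1,0,0,0,0,-1,0,-1,0,0,0,0,-1,0,0,0,0,0,0]

```text
clock: 15.32
ee_pos: [0.66, 0.056, 0.1714]
eef_rot: [3.141, -0.069, -0.001]
force: [-0.8, -2.3, -1.7]
grip_width: 0.0134
```

Emit:
jog_arm:
  deltas: [-1,0,-1,0,0,0,0,-1,0,-1,0,0,0,0,-1,0,-1,0,0,0,0,-1,0,0,0,0,0,0]

```text
clock: 15.65
ee_pos: [0.6601, 0.0591, 0.1714]
eef_rot: [3.141, -0.069, -0.001]
force: [-1.5, -4.3, -2.3]
grip_width: 0.0138
```

The pin is now being pushed back, with drag of about 4 N. Continuing in short steps.

Emit:
jog_arm:
  deltas: [-1,0,-1,0,0,0,0,-1,0,-1,0,0,0,0,-1,0,-1,0,0,0,0,-1,0,0,0,0,0,0]

```text
clock: 15.98
ee_pos: [0.6603, 0.062, 0.1714]
eef_rot: [3.141, -0.069, -0.001]
force: [-2.7, -3.9, -1.7]
grip_width: 0.0136
```

Emit:
jog_arm:
  deltas: [-1,0,-1,0,0,0,0,-1,0,-1,0,0,0,0,-1,0,0,0,0,0,0]

```text
clock: 16.23
ee_pos: [0.6604, 0.0633, 0.1713]
eef_rot: [3.139, -0.069, -0.001]
force: [-3.1, -5.6, -1.8]
grip_width: 0.0135
```

Emit:
jog_arm:
  deltas: [-1,0,-1,0,0,0,0,-1,0,-1,0,0,0,0,-1,0,0,0,0,0,0]

```text
clock: 16.48
ee_pos: [0.6604, 0.0637, 0.1713]
eef_rot: [3.137, -0.07, -0.001]
force: [-3.2, -9.2, -1.6]
grip_width: 0.0135
```

Emit:
jog_arm:
  deltas: [-1,0,-0.7,0,0,0,0,-1,0,0,0,0,0,0,-1,0,0,0,0,0,0]

```text
clock: 16.73
ee_pos: [0.6604, 0.0638, 0.1713]
eef_rot: [3.136, -0.071, -0.001]
force: [-4.3, -11.1, -2.3]
grip_width: 0.014
```

```bash
python3 - <<'E'
from m import *
for n in('scene','top'):
    im,d,c=grab(n); s=ctrl.sense(); print(s['ee_pos'].round(4),s['eef_rot'].round(4),s['force'].round(1),s['wrist_torque'].round(2))
    W=world(d,c); W[d<=0]=9
    u,v=map(int,project([.67,.075,.16],c)); a=im[v-38:v+38,u-50:u+50]
    cv2.imwrite(f'pics/{n}3.png',cv2.convertScaleAbs(cv2.resize(a,None,fx=4,fy=6,interpolation=cv2.INTER_CUBIC),alpha=1.6)[...,::-1])
a=np.hstack([cv2.imread('pics/scene3.png'),cv2.imread('pics/top3.png')]); cv2.imwrite('pics/both3.png',a)
E
```

```text
[0.6605 0.0638 0.1713] [ 3.1364e+00 -7.0900e-02 -1.0000e-03] [ -2.8 -11.4  -2.6] [-2.39  0.76 -0.02]
[0.6604 0.0637 0.1713] [ 3.1364e+00 -7.0800e-02 -1.2000e-03] [ -3.8 -11.3  -1.2] [-2.4   0.76 -0.06]
```

View pics/both3.png

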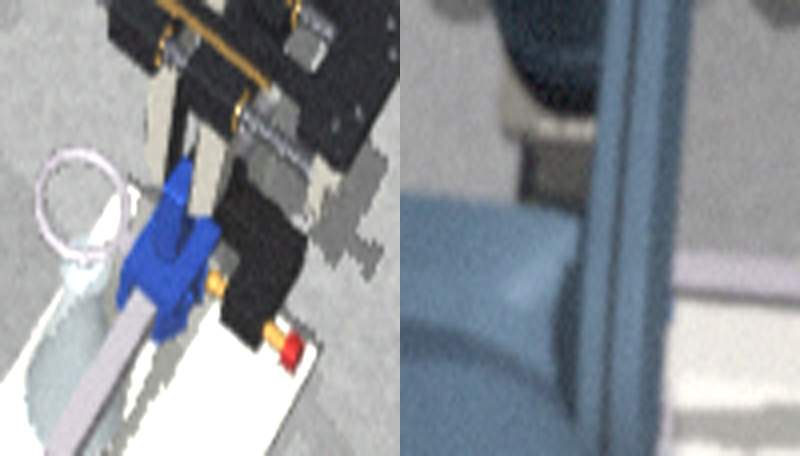

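The scene half of the picture shows the brass pin at (215,285) against the holder's back. The catch's stop face is hidden behind the finger, and the flask is clear below the ring. The TCP has stalled at y 0.0638 with 11 N, so I'll measure the gap to the block.

```bash
python3 - <<'E'
from m import *
im,d,c=grab('scene'); W=world(d,c); W[d<=0]=9
o=np.array([.6604,.0638]); R=np.stack([ex,ey])
L=(W[...,:2]-o)@R.T
hsv=cv2.cvtColor(im,cv2.COLOR_RGB2HSV)
blue=(hsv[...,0]>105)&(hsv[...,0]<130)&(hsv[...,1]>120)&(W[...,2]>.13)&(W[...,2]<.215)&(abs(L).max(-1)<.06)
for lo,hi in((.135,.15),(.15,.159),(.159,.166),(.19,.205)):
    m=blue&(W[...,2]>lo)&(W[...,2]<hi); q=L[m]*1000; print('blue',lo,len(q),'x',np.percentile(q[:,0],[0,3,97,100]).round(1),'y',np.percentile(q[:,1],[0,3,97,100]).round(1))
dk=(d>0)&(im.max(2)<60)&(W[...,2]>.145)&(W[...,2]<.166)&(abs(L).max(-1)<.07)&(L[...,1]>-.01)
for x in range(-10,60,6):
    q=L[dk&(abs(L[...,0]*1000-x)<3)]*1000
    if len(q): print('dark x',x,len(q),np.percentile(q[:,1],[0,10,90,100]).round(1))
# block from initial picture, same frame
z=np.load('scene0.npz'); W0,d0,i0=z['W'],z['d'],z['im']; L0=(W0[...,:2]-o)@R.T
dk=(d0>0)&(i0.max(2)<60)&(W0[...,2]>.15)&(W0[...,2]<.166)&(abs(L0).max(-1)<.07)
for x in range(-10,60,6):
    q=L0[dk&(abs(L0[...,0]*1000-x)<3)]*1000
    if len(q): print('init dark x',x,len(q),np.percentile(q[:,1],[0,10,90,100]).round(1))
br=(hsv[...,0]>8)&(hsv[...,0]<28)&(hsv[...,1]>110)&(W[...,2]>.135)&(W[...,2]<.165)&(abs(L).max(-1)<.07); q=L[br]*1000; print('brass now',len(q),q.round(1).tolist()[:40])
h0=cv2.cvtColor(i0,cv2.COLOR_RGB2HSV); br=(h0[...,0]>8)&(h0[...,0]<28)&(h0[...,1]>110)&(W0[...,2]>.135)&(W0[...,2]<.165)&(abs(L0).max(-1)<.07)&(d0>0); q=L0[br]*1000; print('brass init',len(q),q.round(1).tolist()[:40])
E
```

```text
blue 0.135 35 x [-16.  -15.7  18.6  19.6] y [-32.1 -32.    1.   31.9]
blue 0.15 36 x [-16.3 -13.9  18.8  19.1] y [-31.6 -31.4  15.4  25.1]
blue 0.159 168 x [-15.8 -14.5  17.2  18.3] y [-31.8 -29.8  15.2  34.4]
blue 0.19 55 x [-6.4 -5.8  6.   6.6] y [-15.9 -15.3   5.4   8. ]
dark x 8 10 [27.9 27.9 57.5 62.4]
dark x 14 20 [27.6 29.1 38.  42.4]
dark x 20 32 [18.4 28.8 44.8 48.2]
dark x 26 28 [27.9 28.5 42.9 46.8]
dark x 32 45 [-4.  -0.4 40.9 46. ]
dark x 38 64 [-4.4 -0.7 41.1 48.1]
dark x 44 65 [-4.3 -1.9 43.1 48.4]
dark x 50 56 [-6.3 -1.8 40.6 48.5]
dark x 56 47 [-4.4 -1.1 39.5 47.5]
init dark x -10 22 [27.6 29.3 44.  46.3]
init dark x -4 20 [27.9 30.7 45.5 50.5]
init dark x 2 17 [29.3 30.8 42.3 52.6]
init dark x 8 18 [22.6 28.  35.8 58.7]
init dark x 14 18 [28.1 28.6 40.8 44.6]
init dark x 20 27 [27.6 28.9 44.2 47.5]
init dark x 26 25 [27.7 28.6 44.4 47.8]
init dark x 32 41 [-2.9  2.  40.9 46.6]
init dark x 38 64 [-5.  -0.5 42.5 49.6]
init dark x 44 56 [-5.4 -1.5 39.9 46.9]
init dark x 50 55 [-4.  -0.4 42.2 48.7]
init dark x 56 41 [-4.2 -1.1 41.9 46.1]
brass now 34 [[19.2, 6.1], [20.9
[... 171 characters left out ...]
 -0.1], [28.5, 3.8], [28.8, 4.3], [55.6, 9.6], [56.0, 4.2], [56.9, 7.7], [59.2, 7.5], [55.7, 0.6], [57.3, 2.3], [58.9, 3.7], [61.1, 3.6], [62.8, 4.8], [60.2, 1.7], [62.6, 1.0], [64.0, 3.3], [65.5, 5.1], [67.3, 6.2], [63.7, -0.5], [64.7, 3.0], [66.8, 3.0]]
brass init 33 [[13.5, 7.5], [15.4, 8.4], [17.6, 8.7], [15.2, 4.6], [17.8, 4.0], [20.2, 3.7], [21.1, 6.8], [17.3, 0.9], [19.2, 1.8], [21.1, 2.7], [22.7, 4.3], [23.8, 7.2], [25.7, 8.1], [20.5, -0.2], [21.2, 3.8], [23.5, 3.7], [25.6, 3.9], [28.1, 3.3], [29.0, 6.7], [24.4, 2.7], [27.1, 1.6], [29.3, 1.8], [29.3, 3.0], [56.8, 6.3], [55.6, 5.2], [57.6, 5.9], [59.8, 5.6], [55.4, 1.4], [57.1, 2.7], [59.5, 1.9], [60.8, 4.5], [59.6, 3.4], [62.0, 2.9]]
```

```bash
cat > hp.py <<'E'
from m import *
R=np.stack([ex,ey])
def rep(im,d,W,o,zu,tag):
    W=W.copy(); W[d<=0]=9; L=np.dstack([(W[...,:2]-o)@R.T,W[...,2:]-zu])*1000
    hsv=cv2.cvtColor(im,cv2.COLOR_RGB2HSV)
    b=(hsv[...,0]>105)&(hsv[...,0]<130)&(hsv[...,1]>120)&(abs(L[...,0])<30)&(abs(L[...,1])<45)&(L[...,2]>-5)&(L[...,2]<72)
    P=L[b]; q=P[(P[:,2]>20)&(P[:,2]<30)&(P[:,1]<-8)&(P[:,0]<16)]
    A=np.c_[q[:,:2],np.ones(len(q))]
    for _ in range(4):
        s=np.linalg.lstsq(A,q[:,2],rcond=None)[0]; k=abs(A@s-q[:,2])<2.5; A,q=A[k],q[k]
    print(tag,'roof plane slope x,y deg',np.degrees(s[:2]).round(1),'z at(0,-10)',(s[2]-10*s[1]).round(1),len(q))
    for lo,hi in((0,8),(8,20),(20,30)):
        g=P[(P[:,2]>lo)&(P[:,2]<hi)]; print('  z',lo,'ymin',np.percentile(g[:,1],[0,4,8]).round(1),'xmax',np.percentile(g[:,0],[95,100]).round(1))
    g=P[P[:,2]>57]; print('  tabtop',len(g),g.mean(0).round(1),'y',np.percentile(g[:,1],[0,10,90,100]).round(1))
    g=P[(P[:,2]>32)&(P[:,2]<58)]; print('  tab side',len(g),'x',np.percentile(g[:,0],[2,98]).round(1),'y',np.percentile(g[:,1],[0,5,95,100]).round(1))
E
python3 - <<'E'
from hp import *
z=np.load('scene1.npz'); rep(z['im'],z['d'],z['W'],np.array([.65309,-.0807]),.2194-.0338,'before')
im,d,c=grab('scene'); s=ctrl.sense(); rep(im,d,world(d,c),s['ee_pos'][:2],s['ee_pos'][2]-.0338,'now')
print(s['ee_pos'],s['force'])
E
```

```text
before roof plane slope x,y deg [-1.  -0.2] z at(0,-10) 25.1 110
  z 0 ymin [-27.3 -26.9 -26.5] xmax [17.9 19.9]
  z 8 ymin [-27.  -26.8 -26.6] xmax [19.5 20.3]
  z 20 ymin [-27.9 -26.3 -25.8] xmax [17.3 18.2]
  tabtop 54 [-0.9 -5.6 62.5] y [-13.2 -11.8   2.4   5.4]
  tab side 56 x [-5.9  7.4] y [-13.9 -13.5  -3.2   2.6]
now roof plane slope x,y deg [-0.7  2.1] z at(0,-10) 26.5 86
  z 0 ymin [-31.  -30.5 -30.3] xmax [18.6 18.7]
  z 8 ymin [-31.2 -31.  -29.8] xmax [18.3 19.6]
  z 20 ymin [-31.3 -29.4 -28.8] xmax [17.3 20. ]
  tabtop 48 [-0.3 -6.  62.5] y [-14.  -13.2   2.7   7. ]
  tab side 61 x [-6.2  7.7] y [-16.  -15.4  -4.1  -0.4]
[0.66044096 0.06377797 0.1713124 ] [ -3.54474071 -11.52805722  -1.21542279]
```

The holder has pitched in the grip: its underside lags the tab top by about 3.5 mm, so it's wedging on the bar. I won't push harder through the tab. I'll back off, release, and push gently with the closed fingertips low on the roof's rear end face, which needs almost no lever arm.

Emit:
jog_arm:
  deltas: [-1,0,1.5,0,0,0,0,-1,0,1.5,0,0,0,0,-1,0,0,0,0,0,0,0.2,0,0,0,0,0,0,0.2,0,0,0,0,0,0,0.2,0,0,0,0,0,0,0.2,0,0,0,0,0,0,0.2,0,0,0,0,0,0,0.2,0,0,0,0,0,0]

```text
clock: 17.68
ee_pos: [0.6608, 0.0642, 0.1717]
eef_rot: [-3.14, 0.068, -0.001]
force: [0.7, 0.0, -0.1]
grip_width: 0.0487
```

Emit:
jog_arm:
  deltas: [0.2,0,6,0,0,0,0,0.2,0,10,0,0,0,0,0.2,0,10,0,0,0,0,0.2,0,12,0,0,0,0,0.2,0,8,0,0,0,0,0.2,0,4,0,0,0,0,-1,0,0,0,0,0,0,-1,0,0,0,0,0,0,-1,0,0,0,0,0,0,-1,0,0,0,0,0,0,-1,0,0,0,0,0,0,-1,0,0,0,0,0,0,-1,0,0,0,0,0,0,-1,0,0,0,0,0,0,-1,0,0,0,0,0,0]

```text
clock: 18.93
ee_pos: [0.6583, 0.014, 0.1715]
eef_rot: [3.141, -0.069, 0.0]
force: [-0.9, 0.2, 0.6]
grip_width: 0.0018
```

```bash
python3 - <<'E'
from hp import *
im,d,c=grab('scene'); s=ctrl.sense(); print(s['ee_pos'],s['force'],s['grip_width'])
rep(im,d,world(d,c),np.array([.6604,.0638]),.1375,'now')
W=world(d,c);W[d<=0]=9;L=(W[...,:2]-np.array([.6604,.0638]))@R.T;hsv=cv2.cvtColor(im,cv2.COLOR_RGB2HSV)
br=(hsv[...,0]>8)&(hsv[...,0]<28)&(hsv[...,1]>110)&(W[...,2]>.135)&(W[...,2]<.165)&(abs(L).max(-1)<.05)
print('brass',np.sort(L[br][:,0]*1000)[:5].round(1))
u,v=map(int,project([.66,.03,.16],c)); a=im[v-50:v+50,u-65:u+65]
cv2.imwrite('pics/s4.png',cv2.convertScaleAbs(cv2.resize(a,None,fx=6,fy=6,interpolation=cv2.INTER_CUBIC),alpha=1.6)[...,::-1])
E
```

```text
[0.65832031 0.01393813 0.17146544] [-0.34526534  0.06065821  0.00803858] 0.0010573564333379516
now roof plane slope x,y deg [-0.8 -1.3] z at(0,-10) 24.0 44
  z 0 ymin [-30.9 -30.5 -30.2] xmax [16.2 16.6]
  z 8 ymin [-32.5 -31.9 -31. ] xmax [17.5 17.5]
  z 20 ymin [-32.8 -31.5 -31.3] xmax [16.3 17.2]hp.py:14: RuntimeWarning: Mean of empty slice.
  g=P[P[:,2]>57]; print('  tabtop',len(g),g.mean(0).round(1),'y',np.percentile(g[:,1],[0,10,90,100]).round(1))
  ret = um.true_divide(
Traceback (most recent call last):
  File "hp.py", line 14, in rep
    g=P[P[:,2]>57]; print('  tabtop',len(g),g.mean(0).round(1),'y',np.percentile(g[:,1],[0,10,90,100]).round(1))
                                                                   ~~~~~~~~~~~~~^^^^^^^^^^^^^^^^^^^^^^
IndexError: index -1 is out of bounds for axis 0 with size 0
```

The holder stayed in place (trailing end unchanged, level again). Now lowering the closed fingers behind it and approaching.

Emit:
jog_arm:
  deltas: [-1,3,0,5,0,0,0,-1,0,0,5,0,0,0,-1,0,0,1.4,0,0,0,-1,0,-3,0,0,0,0,-1,0,-3,0,0,0,0,-1,0,-2,0,0,0,0,-1,0,-1,0,0,0,0,-1,0,0,0,0,0,0,-1,0,0,0,0,0,0]

```text
clock: 19.73
ee_pos: [0.6618, 0.0228, 0.1603]
eef_rot: [3.141, -0.068, 0.001]
force: [-0.4, 0.0, -0.4]
grip_width: 0.0006
```

Emit:
jog_arm:
  deltas: [-1,0,-1,0,0,0,0,-1,0,-1,0,0,0,0,-1,0,0,0,0,0,0]

```text
clock: 19.98
ee_pos: [0.6618, 0.0248, 0.1601]
eef_rot: [-3.141, 0.069, -0.0]
force: [-0.3, 0.2, -0.9]
grip_width: 0.0005
```

Emit:
jog_arm:
  deltas: [-1,0,-1,0,0,0,0,-1,0,-1,0,0,0,0,-1,0,0,0,0,0,0]

```text
clock: 20.23
ee_pos: [0.6619, 0.0269, 0.16]
eef_rot: [-3.141, 0.069, 0.0]
force: [-0.5, -0.3, -0.6]
grip_width: 0.0002
```

Emit:
jog_arm:
  deltas: [-1,0,-1,0,0,0,0,-1,0,-1,0,0,0,0,-1,0,0,0,0,0,0]

```text
clock: 20.48
ee_pos: [0.662, 0.0289, 0.1601]
eef_rot: [-3.141, 0.069, -0.0]
force: [-0.9, 0.0, -0.5]
grip_width: -0.0
```

Emit:
jog_arm:
  deltas: [-1,0,-1,0,0,0,0,-1,0,-1,0,0,0,0,-1,0,0,0,0,0,0]

```text
clock: 20.73
ee_pos: [0.6621, 0.0309, 0.1601]
eef_rot: [-3.141, 0.069, -0.0]
force: [0.3, 0.2, -0.6]
grip_width: 0.0004
```

Emit:
jog_arm:
  deltas: [-1,0,-1,0,0,0,0,-1,0,-1,0,0,0,0,-1,0,0,0,0,0,0]

```text
clock: 20.98
ee_pos: [0.6621, 0.0329, 0.1601]
eef_rot: [-3.141, 0.069, -0.0]
force: [0.4, 0.4, -0.7]
grip_width: 0.0005
```

Emit:
jog_arm:
  deltas: [-1,0,-1,0,0,0,0,-1,0,-1,0,0,0,0,-1,0,0,0,0,0,0]

```text
clock: 21.23
ee_pos: [0.6622, 0.0349, 0.1601]
eef_rot: [-3.141, 0.069, -0.0]
force: [-0.9, 0.6, -0.6]
grip_width: 0.0005
```

```bash
cat > look.py <<'E'
from hp import *
import sys
im,d,c=grab('scene'); s=ctrl.sense(); print(s['ee_pos'].round(4),s['force'].round(1))
W=world(d,c);W[d<=0]=9;L=(W[...,:2]-np.array([.6604,.0638]))@R.T;hsv=cv2.cvtColor(im,cv2.COLOR_RGB2HSV)
br=(hsv[...,0]>8)&(hsv[...,0]<28)&(hsv[...,1]>110)&(W[...,2]>.135)&(W[...,2]<.165)&(abs(L).max(-1)<.05)
print('brass x (untouched 13.5)',np.sort(L[br][:,0]*1000)[:6].round(1))
b=(hsv[...,0]>105)&(hsv[...,0]<130)&(hsv[...,1]>120)&(abs(L[...,0])<.03)&(abs(L[...,1])<.05)&(W[...,2]>.13)&(W[...,2]<.21)
for lo,hi in((.13,.145),(.145,.155),(.155,.166),(.17,.19),(.19,.21)):
    g=L[b&(W[...,2]>lo)&(W[...,2]<hi)]*1000
    if len(g)>5: print('blue z',lo,len(g),'x',np.percentile(g[:,0],[3,97]).round(1),'y',np.percentile(g[:,1],[0,5,95,100]).round(1))
u,v=map(int,project([.67,.06,.16],c)); a=im[v-46:v+46,u-60:u+60]
cv2.imwrite(f'pics/{sys.argv[1]}.png',cv2.convertScaleAbs(cv2.resize(a,None,fx=6.5,fy=6.5,interpolation=cv2.INTER_CUBIC),alpha=1.6)[...,::-1])
E
python3 look.py s5
```

```text
[0.6622 0.0348 0.1601] [1.1 0.  0.6]
brass x (untouched 13.5) [18.8 19.2 19.8 20.3 20.5 21.9]
blue z 0.13 19 x [-16.5  16.4] y [-31.6 -30.3   4.6  31.6]
blue z 0.145 32 x [-16.2  17.5] y [-32.2 -31.8   1.3   2.6]
blue z 0.155 131 x [-15.   16.5] y [-33.5 -31.   14.   17.3]
```

View pics/s5.png

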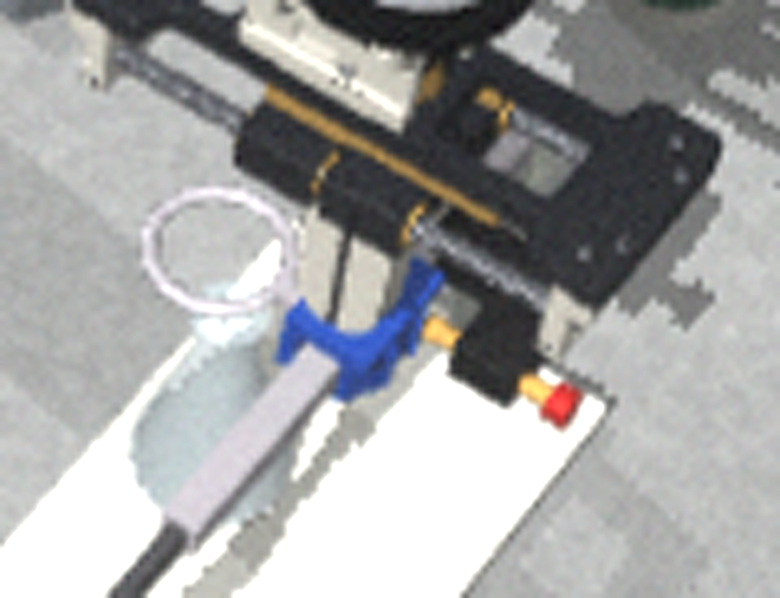

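The picture shows the closed fingers at crop (345,320) apparently over the roof strip, not behind it, with no contact force. I'll check heights along that column.

```bash
python3 - <<'E'
from hp import *
im,d,c=grab('scene'); W=world(d,c); L=(W[...,:2]-np.array([.6604,.0638]))@R.T*1000
u,v=map(int,project([.67,.06,.16],c)); u0,v0=u-60,v-46
for cx in (320,365):
    for cy in range(240,400,8):
        U,V=int(u0+cx/6.5),int(v0+cy/6.5); print(cx,cy,im[V,U],L[V,U].round(1),(W[V,U,2]*1000).round(1))
for p in([0,-29.5,163.5],[0,-35,160],[0,-21,160]):
    q=np.array([.6604,.0638])+(p[0]*ex+p[1]*ey)/1000; a=project([*q,p[2]/1000],c); print(p,'crop',(a[0]-u0)*6.5,(a[1]-v0)*6.5)
E
```

```text
320 240 [131 128 122] [ -4.6 -39.3] 226.9
320 248 [132 131 121] [ -3.4 -40.2] 221.9
320 256 [129 126 119] [ -3.6 -39. ] 216.8
320 264 [131 130 123] [ -3.7 -37.9] 212.1
320 272 [130 128 121] [ -3.7 -37.2] 207.8
320 280 [132 130 122] [ -2.3 -38.4] 203.1
320 288 [135 130 123] [ -1.3 -39.5] 201.6
320 296 [131 129 120] [ -1.1 -39.1] 197.8
320 304 [131 129 120] [ -0.9 -38.8] 194.0
320 312 [113 112 111] [ -0.3 -38.3] 186.6
320 320 [ 69  85 123] [  0.1 -38.2] 183.2
320 328 [ 37  62 130] [ -4.7 -27.2] 162.8
320 336 [ 36  59 123] [ -2.5 -30.9] 165.2
320 344 [ 42  59 117] [ -2.3 -30.4] 161.0
320 352 [106 111 130] [ -2.1 -29.2] 152.2
320 360 [136 132 136] [  0.5 -33.8] 156.0
320 368 [134 131 135] [  2.4 -37. ] 157.6
320 376 [136 132 136] [  3.8 -38.9] 157.3
320 384 [106 104 110] [  5.4 -40.6] 153.0
320 392 [73 69 72] [  6.7 -42.4] 152.5
365 240 [36 38 37] [ 22. -64.] 275.5
365 248 [130 129 120] [ 11.4 -39.1] 233.1
365 256 [132 130 122] [ 12.  -39.4] 230.6
365 264 [130 128 119] [ 11.9 -38.2] 225.6
365 272 [136 133 125] [ 12.1 -37.7] 221.7
365 280 [131 129 122] [ 13.5 -38.9] 217.2
365 288 [131 129 121] [ 14.  -39.1] 214.4
365 296 [133 132 122] [ 14.5 -39.1] 211.2
365 304 [133 129 122] [ 14.2 -37.7] 205.8
365 312 [132 131 124] [ 15.2 -37.8] 199.7
365 320 [133 130 121] [ 16.1 -39. ] 198.2
365 328 [117 120 124] [ 17.2 -40.3] 197.0
365 336 [ 49  73 129] [  7.3 -17.1] 158.2
365 344 [ 41  61 131] [  9.2 -20.5] 159.9
365 352 [ 37  58 128] [ 13.5 -27.9] 164.7
365 360 [ 36  55 121] [ 13.9 -27.8] 161.0
365 368 [35 51 98] [ 15.1 -29.5] 160.3
365 376 [33 44 84] [ 15.3 -28.8] 155.9
365 384 [45 56 93] [ 13.3 -22.3] 138.7
365 392 [ 85  94 108] [ 14.2 -23.3] 136.9
[0, -29.5, 163.5] crop 326.7644607473065 335.50305636457307
[0, -35, 160] crop 316.4083663391331 352.30281029892967
[0, -21, 160] crop 339.8483341081943 324.9215260124623
```

The fingers visibly end at z of about 0.178 while the TCP reads 0.160, so the tips sit about 18 mm above the nominal TCP. That means I had gripped only the top of the tab, hence the tilt. I'll lower 8 mm, watching the force, and push the tab low at its base with the closed fingers.

Emit:
jog_arm:
  deltas: [-1,0,0,2,0,0,0,-1,0,0,2,0,0,0,-1,0,0,0,0,0,0]

```text
clock: 21.58
ee_pos: [0.6619, 0.0347, 0.1554]
eef_rot: [-3.141, 0.069, 0.002]
force: [-0.4, -0.1, -0.0]
grip_width: 0.0002
```

Emit:
jog_arm:
  deltas: [-1,0,0,2,0,0,0,-1,0,0,2,0,0,0,-1,0,0,0,0,0,0]

```text
clock: 21.83
ee_pos: [0.6619, 0.0347, 0.1514]
eef_rot: [-3.141, 0.069, 0.001]
force: [-0.3, 0.7, -0.2]
grip_width: 0.0006
```

```bash
python3 - <<'E'
from hp import *
im,d,c=grab('scene'); W=world(d,c); L=(W[...,:2]-np.array([.6604,.0638]))@R.T*1000
s=ctrl.sense(); print(s['ee_pos'],s['force'])
m=(d>0)&(abs(L[...,0]-3)<18)&(L[...,1]>-46)&(L[...,1]<-22)&(W[...,2]>.168)&(im.min(2)>100)
for x in(-8,-2,4,10,16):
    q=W[m&(abs(L[...,0]-x)<3)][:,2]; print(x,len(q),np.sort(q)[:4].round(4))
E
```

```text
[0.66202628 0.03464836 0.15166726] [ 0.13172837  0.8453886  -1.11668095]
-8 30 [0.1822 0.1833 0.1848 0.1889]
-2 33 [0.1761 0.1762 0.1797 0.1812]
4 11 [0.1764 0.1808 0.1887 0.1938]
10 30 [0.1782 0.1788 0.1808 0.1823]
16 29 [0.1871 0.1878 0.1887 0.1893]
```

No contact 12 mm below the nominal roof height, which confirms the offset. The tips are at about 0.176, so I'll go 6 mm lower and then push.

Emit:
jog_arm:
  deltas: [-1,0,0,2,0,0,0,-1,0,0,2,0,0,0,-1,0,0,2,0,0,0,-1,0,0,0,0,0,0]

```text
clock: 22.22
ee_pos: [0.6619, 0.0347, 0.1454]
eef_rot: [-3.141, 0.069, 0.001]
force: [0.3, 0.0, 0.2]
grip_width: 0.0004
```

Emit:
jog_arm:
  deltas: [-1,0,-1,0,0,0,0,-1,0,-1,0,0,0,0,-1,0,-1,0,0,0,0,-1,0,-1,0,0,0,0,-1,0,0,0,0,0,0]

```text
clock: 22.63
ee_pos: [0.6625, 0.0384, 0.1462]
eef_rot: [3.14, -0.069, 0.0]
force: [0.1, -2.1, 2.0]
grip_width: 0.0006
```

Emit:
jog_arm:
  deltas: [-1,0,-1,0,0,0,0,-1,0,-1,0,0,0,0,-1,0,-1,0,0,0,0,-1,0,0,0,0,0,0]

```text
clock: 22.97
ee_pos: [0.6626, 0.0395, 0.1468]
eef_rot: [3.137, -0.07, 0.001]
force: [-1.9, -7.3, 3.7]
grip_width: 0.0003
```

Emit:
jog_arm:
  deltas: [-1,0,-1,0,0,0,0,-1,0,-1,0,0,0,0,-1,0,-1,0,0,0,0,-1,0,0,0,0,0,0]

```text
clock: 23.3
ee_pos: [0.663, 0.0421, 0.1473]
eef_rot: [3.137, -0.07, 0.002]
force: [-1.7, -7.7, 5.5]
grip_width: 0.0006
```

It's moving at about 7.5 N. The upward force suggests the tips are brushing the roof, so I'll raise 2 mm and continue.

Emit:
jog_arm:
  deltas: [-1,0,0,-1,0,0,0,-1,0,-1,-1,0,0,0,-1,0,-1,0,0,0,0,-1,0,0,0,0,0,0]

```text
clock: 23.63
ee_pos: [0.6628, 0.0433, 0.1481]
eef_rot: [3.136, -0.07, -0.0]
force: [-0.0, -10.5, 1.3]
grip_width: 0.0004
```

```bash
python3 look.py s6
```

```text
[0.6628 0.0433 0.1481] [ -0.2 -10.8  -0.3]
brass x (untouched 13.5) [20.3 21.5 22.1 22.4 23.1 23.2]
blue z 0.13 16 x [-16.3  17.6] y [-28.7 -28.4   1.1   2.2]
blue z 0.145 36 x [-16.1  17.7] y [-29.3 -29.    3.7   5.9]
blue z 0.155 89 x [-14.6  17.1] y [-29.  -27.9  18.1  21.9]
```

Emit:
jog_arm:
  deltas: [-1,0,-1,0,0,0,0,-1,0,0,0,0,0,0]

```text
clock: 23.85
ee_pos: [0.6629, 0.0442, 0.1481]
eef_rot: [3.136, -0.071, -0.0]
force: [-1.2, -9.9, 0.5]
grip_width: 0.0005
```

Emit:
jog_arm:
  deltas: [-1,0,-1,0,0,0,0,-1,0,0,0,0,0,0]

```text
clock: 24.02
ee_pos: [0.6628, 0.0476, 0.1479]
eef_rot: [3.14, -0.07, -0.001]
force: [-0.5, -1.9, 0.6]
grip_width: 0.0007
```

```bash
python3 look.py s7
```

```text
[0.6627 0.0483 0.1479] [-0.7 -1.7 -0.9]
brass x (untouched 13.5) [18.8 19.3 19.4 20.  21.1 22.5]
blue z 0.13 15 x [-16.1  16.2] y [-24.1 -23.   -4.8   1. ]
blue z 0.145 31 x [-16.2  16.8] y [-23.9 -23.5   5.8  11.2]
blue z 0.155 80 x [-15.6  16.6] y [-25.6 -23.5  24.3  28.5]
```

Emit:
jog_arm:
  deltas: [-1,0,-1,0,0,0,0,-1,0,0,0,0,0,0]

```text
clock: 24.23
ee_pos: [0.6629, 0.0499, 0.148]
eef_rot: [3.141, -0.069, -0.0]
force: [-0.7, -1.6, 0.2]
grip_width: 0.0003
```

Emit:
jog_arm:
  deltas: [-1,0,-1,0,0,0,0,-1,0,0,0,0,0,0]

```text
clock: 24.4
ee_pos: [0.663, 0.0509, 0.1482]
eef_rot: [3.141, -0.069, 0.0]
force: [-0.1, -2.2, 0.3]
grip_width: 0.0
```

Emit:
jog_arm:
  deltas: [-1,0,-0.5,0,0,0,0,-1,0,-0.5,0,0,0,0,-1,0,0,0,0,0,0]

```text
clock: 24.65
ee_pos: [0.663, 0.0516, 0.1482]
eef_rot: [3.141, -0.069, 0.0]
force: [-0.2, -3.2, 1.1]
grip_width: 0.0006
```

Emit:
jog_arm:
  deltas: [-1,0,-0.5,0,0,0,0,-1,0,-0.5,0,0,0,0,-1,0,0,0,0,0,0]

```text
clock: 24.9
ee_pos: [0.6631, 0.0517, 0.1483]
eef_rot: [3.139, -0.069, 0.0]
force: [-1.6, -6.2, 1.8]
grip_width: 0.0005
```

```bash
python3 look.py s8
```

```text
[0.6631 0.0517 0.1482] [-0.7 -5.2  2.5]
brass x (untouched 13.5) [17.1 18.6 19.  19.  19.9 20.7]
blue z 0.13 16 x [-16.1  16.6] y [-20.6 -19.6  -4.2  -4.1]
blue z 0.145 28 x [-15.4  17.3] y [-20.1 -19.6  12.1  15.6]
blue z 0.155 85 x [-15.7  16. ] y [-20.  -18.9  25.4  30.3]
```

The holder is at home: centre at +4 against a predicted +4, motion stalled at 5–6 N, and the pin tip back out to about 3.6 mm. I'll back the fingers off, then lift and look.

Emit:
jog_arm:
  deltas: [-1,0,1,0,0,0,0,-1,0,2,0,0,0,0,-1,0,4,0,0,0,0,-1,0,5,-5,0,0,0,-1,0,10,-15,0,0,0,-1,0,15,-20,0,0,0,-1,0,20,-20,0,0,0,-1,0,25,-20,0,0,0,-1,0,30,-20,0,0,0,-1,0,30,-20,0,0,0,-1,0,30,-10,0,0,0,-1,0,0,0,0,0,0,-1,0,0,0,0,0,0]

```text
clock: 26.03
ee_pos: [0.6557, -0.121, 0.279]
eef_rot: [-3.141, 0.074, -0.003]
force: [0.4, -0.2, -0.9]
grip_width: 0.0005
```

```bash
python3 look.py s9
```

```text
[ 0.6554 -0.1195  0.2781] [ 0.   0.1 -0.1]
brass x (untouched 13.5) [22.8 25.2 26.2 27.3 27.3 28.8]
blue z 0.19 19 x [-9.1  0.1] y [-2.1  0.6 14.2 14.4]
```

View pics/s9.png

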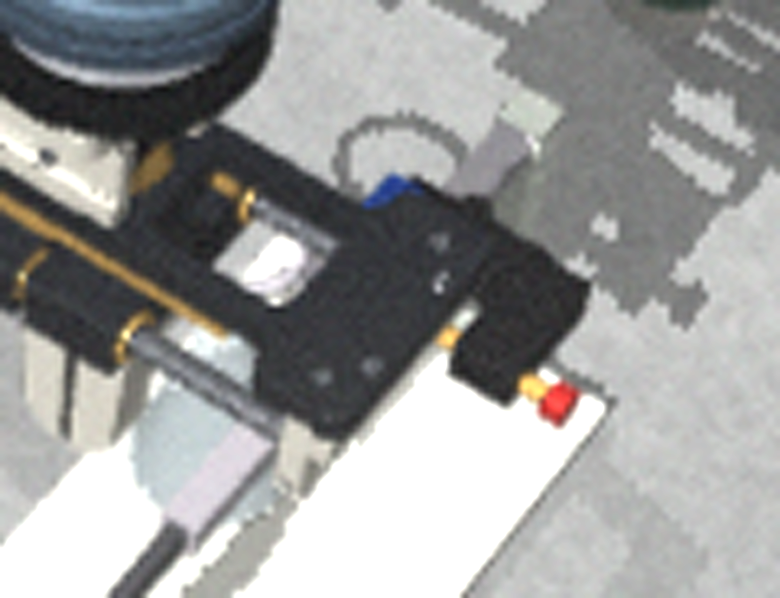

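The gripper hides the holder at (395,190). I'll clear the view.

Emit:
jog_arm:
  deltas: [-1,-15,0,0,0,0,0,-1,-30,0,0,0,0,0,-1,-30,0,0,0,0,0,-1,-30,0,0,0,0,0,-1,-30,10,0,0,0,0,-1,-30,20,0,0,0,0,-1,-30,20,0,0,0,0,-1,-20,10,0,0,0,0,-1,0,0,0,0,0,0,-1,0,0,0,0,0,0]

```text
clock: 26.92
ee_pos: [0.4377, -0.1686, 0.278]
eef_rot: [-3.14, 0.07, -0.001]
force: [-0.1, 0.4, 0.0]
grip_width: 0.0004
```

```bash
python3 look.py s10
```

```text
[ 0.4384 -0.1686  0.2779] [-0.   0.2 -1.1]
brass x (untouched 13.5) [18.4 18.9 20.  20.1 20.4 20.6]
blue z 0.13 16 x [-15.6  17. ] y [-20.3 -19.5  -4.8  -2.5]
blue z 0.145 28 x [-15.7  18.4] y [-21.1 -20.8  12.3  13.8]
blue z 0.155 212 x [-16.4  16.1] y [-20.1 -18.6  26.7  46.2]
blue z 0.17 48 x [-7.9  4.4] y [-7.7 -5.7 11.1 12.1]
blue z 0.19 71 x [-9.2  3.8] y [-6.5 -4.9 14.7 15.3]
```

View pics/s10.png

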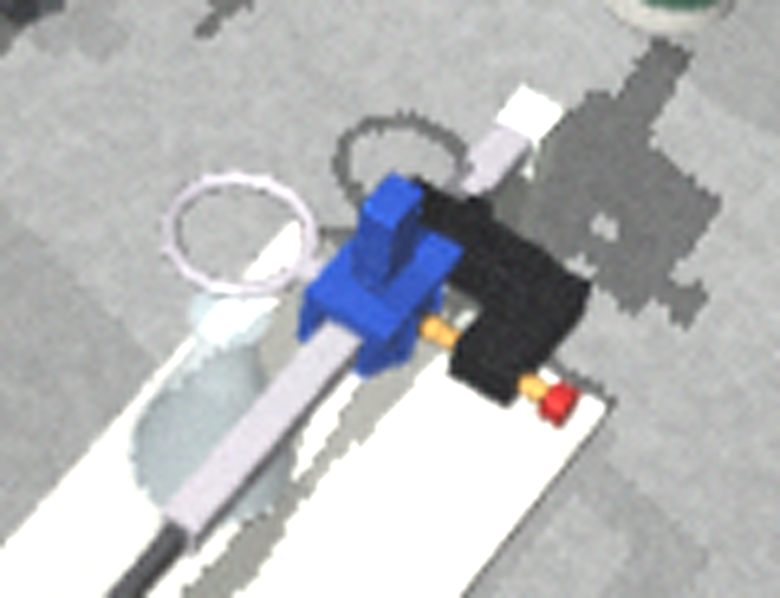

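The picture shows the holder seated against the black block at crop (375,290), level, with the ring towards the robot and the arm clear. The red knob on the pin's rear end, at (560,405), should move with the pin, so I'll use its centroid across the saved pictures to measure the pin.

```bash
python3 - <<'E'
from h import *
c=vision.calibration('scene'); u,v=map(int,project([.67,.06,.16],c))
ims={'init':np.load('scene0.npz')['im'],'above waist':np.load('scene1.npz')['im']}
ims['now']=grab('scene')[0]; ims['now2']=grab('scene')[0]
out={}
for k,im in ims.items():
    a=im[v-46:v+46,u-60:u+60]; out[k]=cv2.convertScaleAbs(cv2.resize(a,None,fx=6.5,fy=6.5,interpolation=cv2.INTER_CUBIC),alpha=1.6)
for n in('s5','s6','s7','s8','s10'): out[n]=cv2.imread(f'pics/{n}.png')[...,::-1]
p=[np.array(project([.72+i*.01*.999,.065-i*.01*.0436,.1485],c))*6.5 for i in(0,1)]; dirv=(p[1]-p[0])/10; print('crop px per mm',dirv)
for k,a in out.items():
    r=a.astype(float); w=np.clip(r[...,0]-np.maximum(r[...,1],r[...,2])*1.6-20,0,None); w[:,:500]=0; w[:330]=0; w[470:]=0
    yy,xx=np.mgrid[:w.shape[0],:w.shape[1]]; ce=np.array([(w*xx).sum(),(w*yy).sum()])/w.sum()
    if k=='init': c0=ce
    print(k,ce.round(1),'push mm',((ce-c0)@dirv/(dirv@dirv)).round(2))
E
```

```text
crop px per mm [2.58988236 1.53838268]
init [549.7 396.7] push mm 0.0
above waist [550.  396.8] push mm 0.13
now [557.5 401.2] push mm 3.01
now2 [557.4 401.1] push mm 2.97
s5 [560.1 403.2] push mm 4.09
s6 [565.3 406.3] push mm 6.09
s7 [562.4 403.6] push mm 4.81
s8 [557.2 401.2] push mm 2.92
s10 [557.4 401.2] push mm 2.96
```

The pin now reads 3.0 mm, as expected in the notch, and it reached 6.1 mm on the way. I'm handing in.

```bash
python3 -c "
from plant import ctrl
print(ctrl.sense()['force'],ctrl.sense()['clock']); print(ctrl.sign_off())"
```

```text
[0.03754772 0.44533019 0.56291539] 27.0667
the job is handed in; nothing more can be done
None
```

The blue holder is clipped on the bar against the black catch block with the brass pin in its notch. I handed the job in at about 27 s; sign-off reports no verdict.

I lowered the full-size holder (the middle of the three blue ones) over the waist with the ring towards the robot and without contact, then slid it along the bar to the catch.

**What went wrong on the way:**
- **Tilt:** near the pin, the holder tilted in the grip and stalled at about 11 N.
- **Cause:** the real fingertips sit about 20 mm higher than the TCP figure I was using, so I had gripped only the top of the tab.
- **Fix:** I backed off, let go, and pushed the tab low down with the closed fingers until the holder was home. The tool force along the bar stayed at about 11 N or less at every reading, and fell to 5–6 N against the stop.

**Last checks:**

| Check | Result |
|---|---|
| Pin (from its red knob in the pictures) | 6.1 mm while the holder's end passed, 3.0 mm after release and steady |
| Holder position along the bar | about 0.5 mm from where the stop face puts it |
| Holder attitude | looks level in the final picture |
| Robot | clear of everything |

- **Readings that disagreed:** the pin-tip position from depth was too noisy to tell the notch from the flank, because the tip is hidden inside the notch. I relied on the knob instead. The two cameras also differed by 2–4 mm, so I settled the bar's position with the scene camera alone.
- **Not measured:** I did not measure the flask, bottles, beaker or grey holder at the end. The flask looked upright and in place in the last picture, and I saw no contact with it.

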